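# Tip the sorted tile bundles from the tray into the packing case

### The job

The lid of the grey packing case is half shut: swing it open to about 100 degrees, just past upright, where its stiff hinge must hold it by itself as a backstop. Then carry the steel tray to the case, and with the tray's open end low over the case's mouth tip it towards the open lid so that its three tile bundles slide down into the case. Put the empty tray back flat on the table where it stood, leave the lid as it is set, and do not shift the other things on the table.

Things in the scene. Friction and masses are not known exactly. Their poses are not given: they have to be found in the camera images.
- packing_case: open-topped grey plastic case, 180x160x90 mm outside (x, y, z), walls and floor 5 mm, an 8 mm flange outward round the rim but for the hinge side; fixed to the table. Origin under its centre; its level +x axis points to the hinge side, the direction in which to tip the tray. Place and heading vary.
- case_mouth (a point): centre of the case's mouth, at rim height (90 mm above the table); x axis as the case's.
- case_lid (a joint): lid hinge angle, rad: 0 shut, 1.57 upright, about 1.75 wanted (100 degrees), stop 2.3. Starts at 0.7 to 1.2, stays where left (friction 0.5 N m: 6 N to push 85 mm from the hinge). Hinge axis along the case's y, 93 mm to +x of the case's centre, 93 mm above the table. Flat plate, 160 mm wide, 6 mm thick, underside on the axis. Can be pushed open from inside, under the free edge.
- lid_edge (a point): middle of the lid's free edge, on its underside, 183 mm from the hinge axis.
- sorting_tray: sheet-steel tray, 200x120 mm (x, y), floor 3 mm, walls 28 mm high on the sides (12 mm over the last 30 mm) and rear, open at its +x end, with a bail handle over its middle (126 mm over the uprights). 0.22 kg empty. Origin under the floor's centre, +x to the open end. Smooth: bundles start to slide at 15 to 23 degrees of tip and all leave it at 35 to 45.
- tray_grip (a point): centre of the tray's wooden grip bar, 96 mm above the tray's underside: the bar runs along the tray's y axis, 120 mm long, 16 mm thick along the tray's x, 22 mm high. Free from above; nothing on the tray is higher than 38 mm.
- tray_lip (a point): middle of the lower edge of the tray's open end, 100 mm to +x of the tray's origin, at the level of its underside.
- bundle_0: banded bundle of tiles, 49x72x34 mm (x, y, z), about 0.12 kg, one of three that lie loose on the tray in a row from its rear to its open end; origin under its centre.
- bundle_1: banded bundle of tiles, 49x72x34 mm (x, y, z), about 0.12 kg, one of three that lie loose on the tray in a row from its rear to its open end; origin under its centre.
- bundle_2: banded bundle of tiles, 49x72x34 mm (x, y, z), about 0.12 kg, one of three that lie loose on the tray in a row from its rear to its open end; origin under its centre.
- salt_jar: pale cylindrical jar with a lid, 78 mm in diameter, 180 mm tall; origin under its centre. A bystander: leave it alone.
- spray_bottle: white trigger spray bottle, 54x119 mm (x, y), 262 mm tall; origin under its centre. A bystander: leave it alone.
- tea_mug: two-tone mug with a handle, 78x112 mm over the handle, 92 mm tall; origin under its centre. A bystander: leave it alone.
- wind_timer: small upright wind-up kitchen timer, 54x60 mm, 66 mm tall; origin under its centre. A bystander: leave it alone.
- masking_roll: roll of masking tape lying flat, 104 mm in diameter, 25 mm tall; origin under its centre. A bystander: leave it alone.
Mind the look-alikes: they are no part of the job. What is shaped like the bundle_1 but purple or turquoise is not meant.

How it is judged:
By the outcome, as a careful person would: the job done as asked, in the order asked, and still so for the second after the job is handed in, with the robot touching nothing.
It also fails if it takes over 72 s, if anything falls off the work surface, if the arm or the gripper's body presses on something with over 40 N, if the wrist force passes 120 N, or if a joint passes its speed limit or range.

### The arm

A 6-joint arm with a two-finger parallel gripper is mounted at the origin on a cart in front of the work surface, level with it; the furniture and walls round the work are solid. World frame = base frame: x ahead of the robot, y to its left, z up, the work surface at z = 0. Lengths are in m, angles in rad, forces in N, time in s.
With the tool pointing down it reaches from about 0.275 to 0.725 m from the base axis. Payload 15.9 kg.
Tool frame: the origin (TCP) lies at the very end of the fingers, on their centre line; the grasp point (between the pads) lies 19 mm behind it; x points along the fingers, z is the direction in which the jaws open and shut, and the axes are right-handed (so a half turn about x gives the same grasp; the last joint's range is limited). The gripper opens to 85 mm and grips with 20 to 120 N. Pads are 22 mm wide; open, the fingers measure 114 mm over their backs; the gripper's body (76 mm by 85 mm) begins 54 mm behind the grasp point. The pads swing forward as they close: fully open they stand 13 mm farther back than shut.
Start: joints at [1.254, 0.213, -0.034, 1.323, 0, 1.571], TCP at [0.156, 0.475, 0.231] pointing down, gripper open.
Joint ranges: [-2.98, 2.98], [-0.74, 1.72], [-1.14, 1.35], [-2.1, 2.04], [-1.57, 1.44], [-3.14, 3.14]. Speed limits (rad/s): [1.89, 1.89, 2.39, 2.57, 3.14, 3.14].

### API

Orientations are given as a unit quaternion [x, y, z, w].
In Python, from station import r, eoat, kinematics, telemetry, imaging, workorder, models gives the robot as it stands. The module is installed in compiled form; this text tells all that it offers. Calls block until the motion is done:
- r.movep(position, orientation): joint-space move of the TCP to a pose.
- r.move_l(position, ori=None, feed=0.15, threshold=None): straight line of the TCP; ori=None keeps the orientation; feed is the mean speed in m/s. With threshold (N) it stops when the force on the tool has changed by that much, and returns True; else False.
- r.movej(angles): joint-space move.
- eoat.release() and eoat.grasp(grip_force=None): open the fingers fully, or close them until they stop; grip_force is the grip in N (None keeps the last).
- r.wait(seconds).
- kinematics.solve_ik(position, orientation): joint angles nearest the present ones, or None.
- telemetry.get_state(): the state.
- imaging.camera(name): name is "scene" or "top"; returns (picture, depth): 420x560x3 uint8, red, green, blue; 420x560 float32, m along the optical axis (not along the pixel's ray), 0 where there is no reading.
- imaging.calibration(name): a dict with "fov_y" (degrees; the focal length in pixels is half the picture's height over the tangent of half this angle, whatever the lens; pixels are square), "cx", "cy" (the principal point, pixels), "dist" ([k1, k2, p1, p2, k3] as OpenCV has them; the pictures are not rectified), "rvec" (rotation vector, rad) and "tvec" (3), from world to camera coordinates, as OpenCV has them. Camera axes: x right, y down, z forward; pixel columns grow to the right and rows downward; lengths in m; the calibration is good to about 2 mm. A picture is of the moment at which its call begins. calibration takes no time and is no camera call.
A pose or a line that the arm cannot do raises r.MotionError and nothing moves.
- workorder.job_done(): hands the job in, once; it reports no verdict.
Trained networks look in the newest picture that a camera, given by its name, has taken for a name from the list of things; names that differ only in an ending like _2 or _b are one class to them, and where a whole thing is asked for, a point or a joint stands for the part that bears it (a point fixed in the world has none). Each returns a list of dicts, best first, with "p" (0 to 1); they miss things now and then, are a little off and sometimes report something else, mostly with a low value. They report only what shows in the picture. A call takes as long as a camera call. They do not tell look-alikes from the thing itself.
- models.search_frame(camera, thing): "extent" ([left, top, right, bottom] in pixels, round what is visible of it).
- models.cut_out(camera, thing): "pixels" (420x560 bool, what is visible of it) and "extent" ([left, top, right, bottom] in pixels, round what is visible of it).
The state is a dict: "t": time; "joints": joint angles; "dq": joint speeds; "tau": joint torques, N m; "tool_pos": TCP position; "eef_rot": TCP orientation; "force": force on the tool from outside, world axes, zero at the start; "ft_torque": the same for the moment, N m; "opening": opening from 0.0 (shut) to 1.0 (fully open).
Only numpy, scipy, OpenCV 4.12 (cv2) and the standard library are available. Lean on these libraries where they do the work, as an engineer would, in place of code of your own. Each camera call takes 0.05 s, during which the arm holds its last target. There are 200 camera calls.

## Working session

There is one attempt and no reset: what is moved stays moved. The work goes in short steps, each a Python script; the robot and the scene stay as the last script left them, time stands still between calls to the robot, and variables do not carry over. Pictures are saved under pics/ and viewed, about 8 in all and at most 12, crops included, and the job is handed in when it is done.

```bash
mkdir -p pics
cat > h.py <<'E'
import numpy as np, cv2
from scipy.spatial.transform import Rotation as R
from station import r, eoat, kinematics, telemetry, imaging, workorder, models
def cal(n):
    c=imaging.calibration(n); f=210/np.tan(np.radians(c["fov_y"])/2)
    K=np.array([[f,0,c["cx"]],[0,f,c["cy"]],[0,0,1]]); return K,np.array(c["dist"],float),np.array(c["rvec"],float),np.array(c["tvec"],float)
def cloud(n,depth):
    K,d,rv,tv=cal(n); v,u=np.mgrid[0:420,0:560]
    p=cv2.undistortPoints(np.stack([u.ravel(),v.ravel()],1).astype(np.float64)[:,None],K,d)[:,0]
    z=depth.ravel().astype(float); P=np.c_[p*z[:,None],z]
    W=(P-tv)@cv2.Rodrigues(rv)[0]; W[z==0]=np.nan
    return W.reshape(420,560,3)
def proj(n,P):
    K,d,rv,tv=cal(n); return cv2.projectPoints(np.atleast_2d(P).astype(float),rv,tv,K,d)[0][:,0]
def save(name,img,s=1):
    cv2.imwrite("pics/"+name,cv2.resize(img[:,:,::-1],None,fx=s,fy=s))
E
python3 - <<'E'
from h import *
for n in("scene","top"):
    img,d=imaging.camera(n); np.savez(f"{n}0.npz",img=img,d=d); W=cloud(n,d)
    save(n+"0.png",img,1.4)
    for t in["packing_case","case_lid","sorting_tray","tray_grip","bundle_0"]:
        for o in models.cut_out(n,t)[:5]:
            m=o["pixels"]&~np.isnan(W[...,0]); 
            print(n,t,round(o["p"],2),np.array(o["extent"]).astype(int),np.nanmedian(W[m],0).round(3),np.nanpercentile(W[m][:,2],[2,98]).round(3))
    c=imaging.calibration(n);print(c)
print(telemetry.get_state())
E
```

```text
scene packing_case 0.96 [184 145 251 230] [0.545 0.254 0.073] [0.004 0.256]
scene packing_case 0.7 [320 233 340 251] [ 0.532 -0.233  0.035] [0.012 0.042]
scene case_lid 0.87 [181 146 230 191] [0.549 0.27  0.186] [0.098 0.261]
scene sorting_tray 0.88 [285 210 349 261] [ 0.528 -0.183  0.026] [0.001 0.11 ]
scene tray_grip 0.81 [284 204 350 260] [ 0.537 -0.178  0.026] [0.   0.11]
scene tray_grip 0.73 [368 243 405 309] [ 0.356 -0.489  0.119] [0.008 0.183]
scene bundle_0 0.85 [340 266 359 288] [ 0.408 -0.349  0.031] [0.001 0.038]
scene bundle_0 0.7 [308 229 324 245] [ 0.538 -0.179  0.035] [0.009 0.042]
scene bundle_0 0.65 [320 234 340 253] [ 0.532 -0.233  0.035] [0.011 0.042]
scene bundle_0 0.55 [260 183 275 195] [0.713 0.12  0.032] [0.006 0.04 ]
scene bundle_0 0.53 [292 220 312 236] [ 0.55  -0.106  0.031] [0.009 0.04 ]
{'fov_y': 44.686902542362795, 'cx': 281.77578806234555, 'cy': 215.61849996264075, 'dist': array([0.00909254, 0.        , 0.        , 0.        , 0.        ]), 'rvec': array([ 1.90768615, -1.1378682 ,  0.58072175]), 'tvec': array([-0.30095871,  0.31951024,  1.45294585])}
top
[... 1107 characters left out ...]
), 'tvec': array([-0.03381134,  0.55471902,  1.63403245])}
{'t': 0.6, 'joints': array([ 1.25400466e+00,  2.12886617e-01, -3.44350435e-02,  1.32350516e+00,
       -9.91252872e-06,  1.57080588e+00]), 'dq': array([-0.00130306, -0.00033477, -0.00024661,  0.00011832,  0.00055693,
       -0.00011581]), 'tau': array([ 1.13345530e-03, -6.85697007e+01,  4.87200236e+01,  1.38876610e-03,
        1.20951408e-04,  2.69432996e-05]), 'tool_pos': array([0.15575217, 0.47508675, 0.23129861]), 'eef_rot': array([-0.41488006,  0.57261661,  0.41486173,  0.57260326]), 'force': array([-0.25421524,  0.33985994, -0.61388954]), 'ft_torque': array([-0.02020706,  0.03404428,  0.00317516]), 'opening': 1.0008628598820926}
```

View pics/scene0.png

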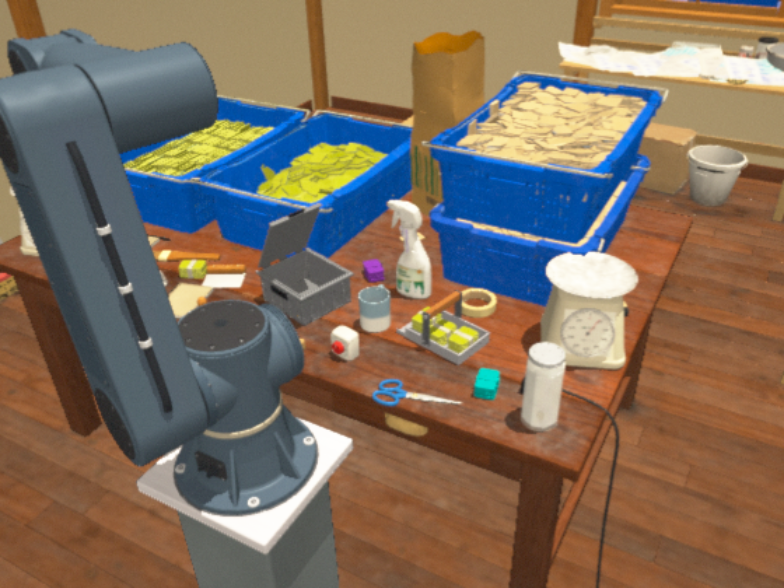

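View pics/top0.png

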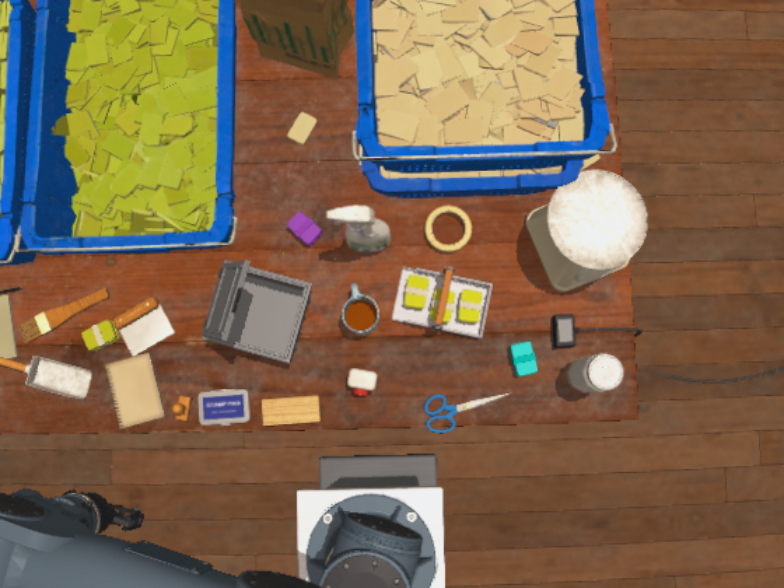

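Run:
```python
from h import *
T=np.load("top0.npz");S=np.load("scene0.npz")
Wt=cloud("top",T["d"]);Ws=cloud("scene",S["d"])
a=cv2.resize(T["img"][180:250,270:360],(390,303),interpolation=cv2.INTER_CUBIC);b=cv2.resize(S["img"][200:265,275:360],(396,303),interpolation=cv2.INTER_CUBIC)
c=cv2.resize(T["img"][178:264,138:230],(324,303),interpolation=cv2.INTER_CUBIC);e=cv2.resize(S["img"][140:235,175:260],(271,303),interpolation=cv2.INTER_CUBIC)
top=np.hstack([a,b]);bot=np.hstack([c,e]);bot=np.pad(bot,((0,0),(0,top.shape[1]-bot.shape[1]),(0,0)))
save("crop1.png",np.vstack([top,bot]))
for n,W in(("top",Wt),("scene",Ws)):
    def sel(x0,x1,y0,y1,z0,z1):
        with np.errstate(invalid='ignore'):
            m=(W[...,0]>x0)&(W[...,0]<x1)&(W[...,1]>y0)&(W[...,1]<y1)&(W[...,2]>z0)&(W[...,2]<z1)
        return W[m]
    def rect(P,t):
        q=cv2.minAreaRect((P[:,:2]*1000).astype(np.float32)); print(n,t,len(P),np.round(q[0],1),np.round(q[1],1),round(q[2],1),"z",P[:,2].mean().round(4))
    rect(sel(.42,.66,-.3,-.05,.085,.125),"bar")
    rect(sel(.42,.66,-.3,-.05,.012,.125),"tray+")
    for y0,y1 in((-.15,-.08),(-.21,-.15),(-.28,-.21)): 
        P=sel(.47,.63,y0,y1,.033,.046); 
        if len(P)>5: rect(P,"bund")
    rect(sel(.4,.7,.1,.34,.08,.097),"rim")
    rect(sel(.4,.7,.1,.36,.06,.097),"rim2")
    P=sel(.4,.7,.1,.36,.12,.28); rect(P,"lid"); 
    c0=P.mean(0);u,s,v=np.linalg.svd(P-c0);print("lid normal",v[2].round(3),"c",c0.round(3),"sd",(s/np.sqrt(len(P))).round(4),"top pt",P[P[:,2]>np.percentile(P[:,2],95)].mean(0).round(3))
    P=sel(.47,.60,.14,.22,-.01,.03); print("floor",P[:,2].mean())
```

```text
top bar 252 [ 554.5 -171.5] [ 20.9 129.7] 76.7 z 0.106
top tray+ 1494 [ 552.2 -174.9] [232.4 175.1] 56.5 z 0.0457
top bund 286 [ 562.5 -118.9] [131.   56.8] 3.3 z 0.0374
top bund 196 [ 553.  -180.3] [ 58.5 130.7] 89.7 z 0.0375
top bund 291 [ 537.1 -239.1] [ 58.6 119.2] 77.3 z 0.0371
top rim 700 [537.4 224.7] [198.2 173.6] 73.3 z 0.0893
top rim2 731 [561.7 224.6] [212.  220.3] 73.3 z 0.0887
top lid 1500 [582.5 273.2] [236.5 141.6] 10.6 z 0.2041
lid normal [ 0.105 -0.768 -0.631] c [0.593 0.277 0.204] sd [0.0714 0.0422 0.0226] top pt [0.534 0.234 0.264]
floor 0.005926335220766075
scene bar 226 [ 552.3 -171.5] [ 24.4 134.8] 75.3 z 0.1024
scene tray+ 1481 [ 551.8 -174.1] [203.8 134.9] 73.4 z 0.0425
scene bund 81 [ 556.1 -118.8] [ 61.3 123.3] 89.7 z 0.037
scene bund 211 [ 547.8 -180. ] [141.1  59.3] 0.1 z 0.0375
scene bund 181 [ 535.8 -241.6] [127.4  62.5] 0.2 z 0.037
scene rim 600 [563.8 232.6] [233.1 228.3] 73.8 z 0.0892
scene rim2 1146 [565.6 238.9] [246.2 228.3] 73.8 z 0.0798
scene lid 1112 [580.1 273.5] [239.3 140.3] 10.5 z 0.1956
lid normal [ 0.015 -0.833 -0.553] c [0.57  0.273 0.196] sd [0.0667 0.0451 0.0219] top pt [0.535 0.234 0.262]
floor 0.01313679532623578
```

View pics/crop1.png

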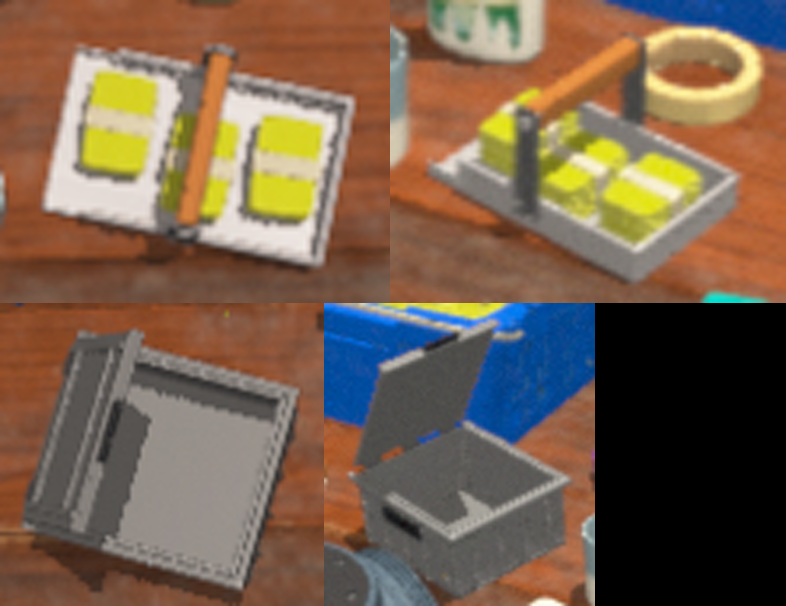

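```bash
cat >> h.py <<'E'
def u2(h): return np.array([np.cos(h),np.sin(h),0])
CH=np.radians(73.5); CC=np.array([.537,.2236,0]); CX=u2(CH); CY=np.array([-CX[1],CX[0],0]); Z=np.array([0,0,1.])
def case(x,y,z): return CC+CX*x+CY*y+Z*z
def ori(a,jaw):
    a=np.asarray(a,float);jaw=np.asarray(jaw,float);return R.from_matrix(np.c_[a,np.cross(jaw,a),jaw]).as_quat()
def pour(lx,lz,th,s=1,ly=0):
    "TCP pose with tray lip at case (lx,ly,lz), tray tipped th deg; TCP 77 mm above underside"
    Rt=R.from_rotvec(CY*np.radians(th)); X=Rt.apply(CX);U=Rt.apply(Z)
    return case(lx,ly,lz)-.1*X+.077*U, ori(-U,s*X)
E
python3 - <<'E'
from h import *
for n in("top","scene"):
    W=cloud(n,np.load(n+"0.npz")["d"]); V=W.reshape(-1,3)
    b=V[(V[:,2]>.092)&(V[:,2]<.125)&(abs(V[:,0]-.553)<.1)&(abs(V[:,1]+.17)<.06)]
    q=b[:,:2]-b[:,:2].mean(0);v=np.linalg.svd(q)[2][0];print(n,len(b),b.mean(0).round(4),"tray heading",np.degrees(np.arctan2(v[1],v[0]))%180+90)
    s=V[(V[:,0]>.5)&(V[:,0]<.76)&(abs(V[:,1]-.03)<.1)&(V[:,2]>.13)]
    if len(s): print("bottle",s.min(0).round(3),s.max(0).round(3))
    s=V[(V[:,0]>.4)&(V[:,0]<.62)&(abs(V[:,1]-.03)<.08)&(V[:,2]>.03)]
    print("mug",s.min(0).round(3),s.max(0).round(3))
print("push")
for s in(1,-1):
    o=ori(-Z,s*CY)
    for x,z in((-.05,.36),(-.05,.235),(.11,.235)):
        j=kinematics.solve_ik(case(x,0,z),o);print(s,x,None if j is None else np.round(j,2))
for s in(1,-1):
    h=np.radians(76);j=kinematics.solve_ik([.553,-.1715,.077],ori(-Z,s*u2(h)));print("grasp",s,None if j is None else np.round(j,2))
    for t in(0,20,35,50):
        p,o=pour(-.03,.105,t,s);j=kinematics.solve_ik(p,o);print(s,t,p.round(3),None if j is None else np.round(j,2))
E
```

```text
top 248 [ 0.5537 -0.1723  0.1063] tray heading 256.01454560338493
bottle [ 0.677 -0.07   0.13 ] [0.76  0.054 0.415]
mug [ 0.401 -0.036  0.03 ] [0.593 0.11  0.103]
scene 194 [ 0.5481 -0.1727  0.1045] tray heading 255.9980941172871
bottle [ 0.67 -0.07  0.13] [0.76  0.062 0.412]
mug [ 0.4   -0.037  0.03 ] [0.597 0.11  0.099]
push
1 -0.05 [ 0.32  0.36  0.49  1.7   0.   -0.96]
1 -0.05 [ 0.32  0.32  0.12  1.37  0.   -0.96]
1 0.11 [ 0.52  0.56  0.49  1.49  0.   -0.76]
-1 -0.05 [0.32 0.36 0.49 1.7  0.   2.18]
-1 -0.05 [0.32 0.32 0.12 1.37 0.   2.18]
-1 0.11 [0.52 0.56 0.49 1.49 0.   2.38]
grasp 1 [-0.3   0.45 -0.11  1.02  0.   -0.06]
1 0 [0.5   0.099 0.182] [ 0.2   0.25 -0.12  1.21  0.    0.48]
1 20 [0.509 0.13  0.212] [ 0.41  0.48  0.23  1.55 -0.27  0.73]
1 35 [0.518 0.159 0.225] [ 0.53  0.73  0.57  1.88 -0.4   0.91]
1 50 [0.527 0.19  0.231] None
grasp -1 [-0.3   0.45 -0.11  1.02  0.    3.09]
-1 0 [0.5   0.099 0.182] [ 0.2   0.25 -0.12  1.21  0.   -2.66]
-1 20 [0.509 0.13  0.212] [ 0.41  0.48  0.23  1.55 -0.27 -2.41]
-1 35 [0.518 0.159 0.225] [ 0.53  0.73  0.57  1.88 -0.4  -2.23]
-1 50 [0.527 0.19  0.231] None
```

```bash
cat >> h.py <<'E'
def pour(lx,lz,th,s=1,ly=0,yaw=0):
    a=np.radians(yaw); X0=CX*np.cos(a)+CY*np.sin(a); Y0=np.cross(Z,X0)
    Rt=R.from_rotvec(Y0*np.radians(th)); X=Rt.apply(X0);U=Rt.apply(Z)
    return case(lx,ly,lz)-.1*X+.077*U, ori(-U,s*X)
E
python3 - <<'E'
from h import *
for yaw in(0,10,20):
  for ly in(0,.01):
    for lz in(.10,.12):
      for lx in(-.06,-.045,-.03,-.01):
        t=30
        while t<60 and kinematics.solve_ik(*pour(lx,lz,t+1,1,ly,yaw)) is not None: t+=1
        print(yaw,ly,lz,lx,"max",t,np.round(kinematics.solve_ik(*pour(lx,lz,t,1,ly,yaw)),2))
E
```

```text
0 0 0.1 -0.06 max 44 [ 0.56  0.84  0.67  2.02 -0.48  1.  ]
0 0 0.1 -0.045 max 42 [ 0.56  0.84  0.68  2.01 -0.46  0.99]
0 0 0.1 -0.03 max 41 [ 0.57  0.85  0.73  2.02 -0.45  0.99]
0 0 0.1 -0.01 max 39 [ 0.57  0.86  0.76  2.02 -0.42  0.98]
0 0 0.12 -0.06 max 42 [ 0.54  0.8   0.67  2.02 -0.47  0.98]
0 0 0.12 -0.045 max 40 [ 0.55  0.8   0.68  2.01 -0.45  0.96]
0 0 0.12 -0.03 max 39 [ 0.55  0.81  0.72  2.02 -0.43  0.96]
0 0 0.12 -0.01 max 37 [ 0.56  0.82  0.76  2.02 -0.41  0.96]
0 0.01 0.1 -0.06 max 45 [ 0.57  0.84  0.66  2.04 -0.48  1.02]
0 0.01 0.1 -0.045 max 43 [ 0.58  0.84  0.68  2.02 -0.46  1.01]
0 0.01 0.1 -0.03 max 42 [ 0.58  0.86  0.72  2.04 -0.44  1.01]
0 0.01 0.1 -0.01 max 40 [ 0.59  0.86  0.76  2.04 -0.42  1.01]
0 0.01 0.12 -0.06 max 43 [ 0.56  0.8   0.66  2.04 -0.47  1.  ]
0 0.01 0.12 -0.045 max 41 [ 0.56  0.8   0.67  2.02 -0.45  0.99]
0 0.01 0.12 -0.03 max 40 [ 0.57  0.82  0.71  2.04 -0.43  0.99]
0 0.01 0.12 -0.01 max 38 [ 0.58  0.82  0.75  2.03 -0.41  0.98]
10 0 0.1 -0.06 max 50 [ 0.63  0.86  0.63  2.03 -0.6   0.96]
10 0 0.1 -0.045 max 48 [ 0.63  0.86  0.66  2.02 -0.58  0.95]
[... 1171 characters left out ...]
 0.94]
20 0 0.12 -0.045 max 54 [ 0.71  0.84  0.61  2.03 -0.7   0.91]
20 0 0.12 -0.03 max 52 [ 0.71  0.85  0.65  2.03 -0.68  0.89]
20 0 0.12 -0.01 max 49 [ 0.71  0.85  0.69  2.02 -0.65  0.85]
20 0.01 0.1 -0.06 max 58 [ 0.74  0.87  0.54  2.03 -0.72  0.99]
20 0.01 0.1 -0.045 max 56 [ 0.74  0.87  0.58  2.02 -0.7   0.96]
20 0.01 0.1 -0.03 max 54 [ 0.74  0.88  0.62  2.02 -0.68  0.94]
20 0.01 0.1 -0.01 max 52 [ 0.74  0.89  0.68  2.03 -0.66  0.92]
20 0.01 0.12 -0.06 max 56 [ 0.73  0.83  0.55  2.03 -0.71  0.95]
20 0.01 0.12 -0.045 max 54 [ 0.72  0.83  0.58  2.03 -0.69  0.93]
20 0.01 0.12 -0.03 max 52 [ 0.72  0.84  0.62  2.02 -0.67  0.9 ]
20 0.01 0.12 -0.01 max 50 [ 0.73  0.85  0.68  2.03 -0.65  0.88]
```

```bash
cat >> h.py <<'E'
def lidangle(n,W):
    V=(W-CC).reshape(-1,3); x=V@CX;y=V@CY;z=V[:,2]
    m=(x>-.1)&(x<.22)&(abs(y)<.075)&(z>.13)&(z<.285)
    if n=="top": pass
    x,z=x[m]-.093,z[m]-.093; rr=np.hypot(x,z); k=(rr>.05)&(rr<.19); a=np.arctan2(z[k],x[k])
    return k.sum(), np.round(np.pi-np.percentile(a,[10,50,90]),3)
E
python3 - <<'E'
from h import *
for n in("top","scene"): print(n,lidangle(n,cloud(n,np.load(n+"0.npz")["d"])))
eoat.grasp(40)
o=ori(-Z,-CY)
r.move_l([.156,.475,.42],feed=.25)
r.movep(case(-.055,0,.40),o)
r.move_l(case(-.055,0,.235),feed=.2)
print(r.move_l(case(.104,0,.235),feed=.07,threshold=30))
st=telemetry.get_state();print(st["t"],st["force"].round(1),st["tool_pos"].round(3))
r.move_l(case(.06,0,.235),feed=.1)
for n in("top","scene"):
    img,d=imaging.camera(n); print(n,lidangle(n,cloud(n,d))); np.savez(n+"1.npz",img=img,d=d)
save("s1.png",np.hstack([cv2.resize(np.load("top1.npz")["img"][160:280,110:260],(400,320)),cv2.resize(np.load("scene1.npz")["img"][110:240,150:310],(394,320))]))
E
```

```text
top (np.int64(892), array([2.233, 1.144, 1.104]))
scene (np.int64(832), array([2.315, 1.119, 1.088]))
False
7.475 [-1.6 -2.9 -1.2] [0.566 0.323 0.235]
top (np.int64(52), array([1.711, 1.694, 1.299]))
scene (np.int64(1085), array([1.797, 1.73 , 1.668]))
```

View pics/s1.png

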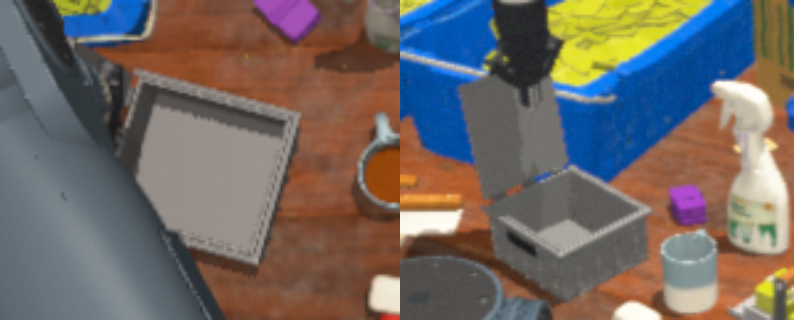

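```bash
cat >> h.py <<'E'
def lidfit(n,W):
    V=(W-CC).reshape(-1,3); P=np.c_[V@CX-.093,V@CY,V[:,2]-.093]
    m=(abs(P[:,0])<.06)&(abs(P[:,1])<.07)&(P[:,2]>.03)&(P[:,2]<.165); P=P[m]
    for _ in range(5):
        a=np.polyfit(P[:,2],P[:,0],1); e=P[:,0]-np.polyval(a,P[:,2]); P=P[abs(e)<max(.004,1.5*e.std())]
    return len(P),"angle",round(np.pi/2+np.arctan(a[0]),3),"x0",round(a[1],4)
E
python3 - <<'E'
from h import *
r.move_l(case(.108,0,.235),feed=.07,threshold=30)
r.move_l(case(.02,0,.235),feed=.15)
r.move_l(case(-.04,0,.36),feed=.25)
eoat.release()
TH=np.radians(76);tx=u2(TH)
G=np.array([.5525,-.172,.077]); o=ori(-Z,tx)
r.movep(G+Z*.15,o)
for n in("top","scene"):
    img,d=imaging.camera(n); W=cloud(n,d); print(n,lidfit(n,W)); np.savez(n+"2.npz",img=img,d=d)
st=telemetry.get_state();print(st["t"],st["force"].round(1),st["tool_pos"].round(4))
save("s2.png",np.hstack([cv2.resize(np.load("top2.npz")["img"][160:280,250:400],(400,320)),cv2.resize(np.load("scene2.npz")["img"][130:280,210:390],(384,320))]))
E
```

```text
top (1059, 'angle', np.float64(1.733), 'x0', np.float64(0.0016))
scene (661, 'angle', np.float64(1.733), 'x0', np.float64(0.0036))
13.2667 [-0.  -0.  -0.6] [ 0.5527 -0.1716  0.2272]
```

View pics/s2.png

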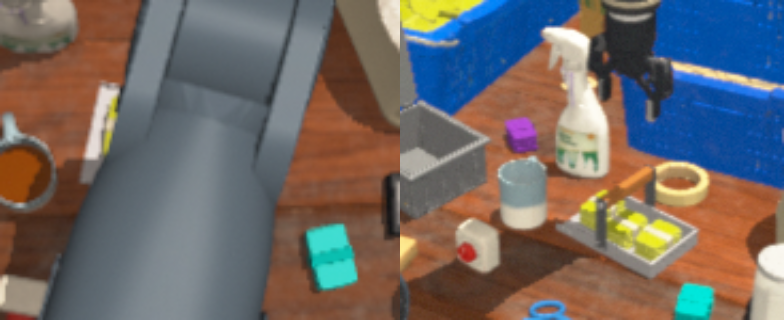

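Run:
```python
from h import *
TH=np.radians(76);o=ori(-Z,u2(TH)); G=np.array([.5525,-.172,.077])
print(r.move_l(G,o,feed=.12,threshold=15))
eoat.grasp(100); s=telemetry.get_state(); print(s["opening"],s["force"].round(1),s["tool_pos"].round(4))
r.move_l(G+Z*.03,o,feed=.06)
s=telemetry.get_state(); print(s["opening"],s["force"].round(2),s["ft_torque"].round(2),s["t"])
r.move_l(G+Z*.16,o,feed=.15)
p,q=pour(-.015,.16,0,1,.004,10)
r.move_l(p,q,feed=.12)
p,q=pour(-.015,.108,0,1,.004,10)
r.move_l(p,q,feed=.1)
for n in("top","scene"):
    img,d=imaging.camera(n); np.savez(n+"3.npz",img=img,d=d)
save("s3.png",np.hstack([cv2.resize(np.load("top3.npz")["img"][160:280,110:260],(400,320)),cv2.resize(np.load("scene3.npz")["img"][100:260,160:340],(380,320))]))
print(telemetry.get_state()["t"])
```

```text
False
0.16731212398352005 [-0.9  1.5  4.7] [ 0.5527 -0.1719  0.0774]
0.16900130119992057 [-0.63 -0.78 -6.18] [ 0.01  0.05 -0.  ] 15.9667
20.275
```

View pics/s3.png

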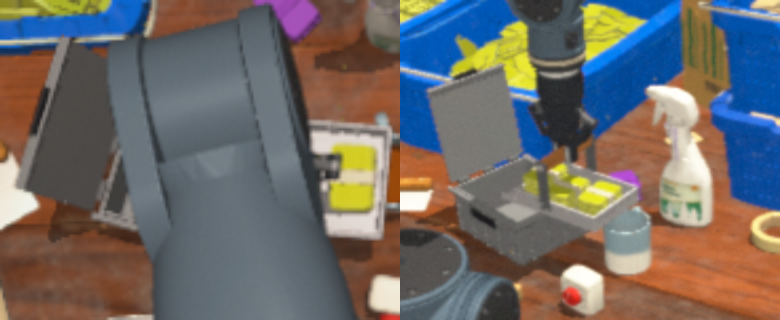

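Run:
```python
from h import *
for t in list(range(5,47,3))+[47]:
    lx=-.015-.03*min(1,max(0,(t-15)/30))
    p,q=pour(lx,.108 if t<25 else .105,t,1,.004,10)
    hit=r.move_l(p,q,feed=.05,threshold=20)
    if t>20: r.wait(.15)
    s=telemetry.get_state();print(t,hit,s["force"].round(1),round(s["t"],2))
    if hit: break
r.wait(.5); s=telemetry.get_state();print(s["force"].round(1),round(s["t"],2))
for n in("top","scene"):
    img,d=imaging.camera(n); np.savez(n+"4.npz",img=img,d=d); print(lidfit(n,cloud(n,d)))
save("s4.png",np.hstack([cv2.resize(np.load("top4.npz")["img"][160:280,110:260],(400,320)),cv2.resize(np.load("scene4.npz")["img"][100:260,160:340],(380,320))]))
```

```text
5 False [ 0.  -1.2 -6.2] 20.64
8 False [-0.   0.3 -6. ] 20.93
11 False [ 0.6 -0.1 -7.2] 21.21
14 False [ 0.4  0.3 -6.4] 21.49
17 False [ 0.8 -0.1 -6.4] 21.74
20 False [-0.8  0.7 -6.8] 21.99
23 False [ 0.1 -0.6 -5.6] 22.39
26 False [ 0.3  0.1 -5.7] 22.79
29 False [ 0.5 -0.  -4.9] 23.19
32 False [ 0.1 -0.9 -1.4] 23.59
35 False [ 0.   0.3 -2.6] 23.99
38 False [-0.1  0.1 -1.9] 24.39
41 False [-0.3 -0.3 -2.1] 24.79
44 False [-0.6 -0.2 -2.7] 25.19
47 False [-0.7 -0.6 -1.6] 25.61
[ 0.1 -0.3 -1.1] 26.11
(372, 'angle', np.float64(1.726), 'x0', np.float64(0.002))
(552, 'angle', np.float64(1.73), 'x0', np.float64(0.0046))
```

View pics/s4.png

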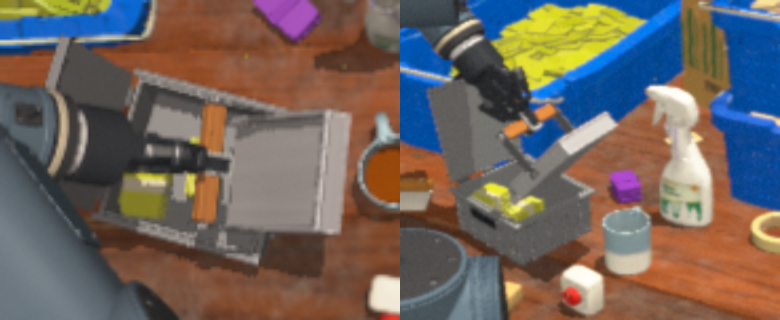

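Run:
```python
from h import *
for lx,lz,t in((-.06,.115,44),(-.065,.13,35),(-.06,.145,20),(-.04,.16,0)):
    p,q=pour(lx,lz,t,1,.004,10); print(t,r.move_l(p,q,feed=.1,threshold=20))
o=ori(-Z,u2(np.radians(76))); G=np.array([.5525,-.172,.0772])
r.move_l(G+Z*.16,o,feed=.15)
for n in("top","scene"):
    img,d=imaging.camera(n); np.savez(n+"5.npz",img=img,d=d); print(lidfit(n,cloud(n,d)))
print(telemetry.get_state()["t"])
save("s5.png",np.hstack([cv2.resize(np.load("top5.npz")["img"][160:280,130:280],(400,320)),cv2.resize(np.load("scene5.npz")["img"][120:260,170:350],(400,320))]))
```

```text
44 False
35 False
20 False
0 False
(1054, 'angle', np.float64(1.734), 'x0', np.float64(0.0016))
(708, 'angle', np.float64(1.725), 'x0', np.float64(0.0043))
29.9333
```

View pics/s5.png

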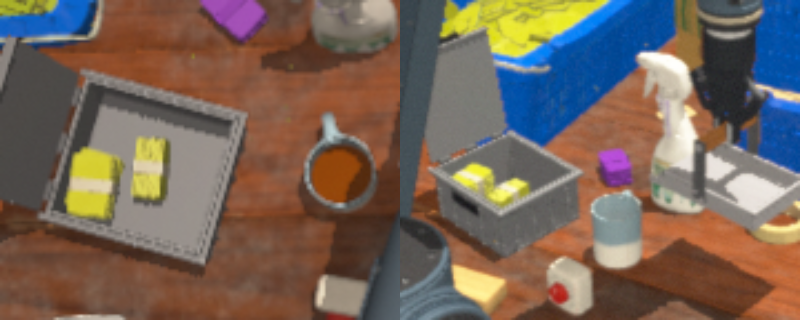

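Run:
```python
from h import *
V=(cloud("top",np.load("top5.npz")["d"])-CC); x=V@CX;y=V@CY;z=V[...,2]
img=np.load("top5.npz")["img"].astype(int); lime=(img[...,1]-img[...,2]>70)&(abs(x)<.088)&(abs(y)<.08)
n,l=cv2.connectedComponents(lime.astype(np.uint8))
for i in range(1,n):
    m=l==i
    if m.sum()>15: print(m.sum(),"x",np.percentile(x[m],[3,97]).round(3),"y",np.percentile(y[m],[3,97]).round(3),"z",np.percentile(z[m],[5,50,95]).round(3))
o=ori(-Z,u2(np.radians(76))); G=np.array([.5525,-.172,.0772])
r.move_l(G+Z*.03,o,feed=.15)
print(r.move_l(G-Z*.001,o,feed=.04,threshold=8))
s=telemetry.get_state();print(s["force"].round(1),s["tool_pos"].round(4))
eoat.release(); r.wait(.2)
r.move_l(G+Z*.18,o,feed=.15)
r.movep([.35,-.1,.4],o)
for n in("top","scene"):
    im,d=imaging.camera(n); W=cloud(n,d); np.savez(n+"6.npz",img=im,d=d); print(lidfit(n,W))
    b=W.reshape(-1,3);b=b[(b[:,2]>.092)&(b[:,2]<.125)&(abs(b[:,0]-.553)<.1)&(abs(b[:,1]+.17)<.06)]
    if len(b): v=np.linalg.svd(b[:,:2]-b[:,:2].mean(0))[2][0];print(len(b),b.mean(0).round(4),np.degrees(np.arctan2(v[1],v[0]))%180-90)
    t=cv2.absdiff(im,np.load(n+"0.npz")["img"]).max(2)
save("s6.png",np.hstack([cv2.resize(np.load("top6.npz")["img"][130:290,130:390],(400,246)),cv2.resize(np.load("scene6.npz")["img"][120:300,170:410],(400,246),)]))
print(telemetry.get_state()["t"])
```

```text
92 x [-0.01  0.02] y [-0.036 -0.01 ] z [0.045 0.051 0.058]
175 x [0.038 0.082] y [-0.004  0.029] z [0.038 0.069 0.076]
94 x [-0.017  0.013] y [0.005 0.031] z [0.044 0.051 0.057]
156 x [0.031 0.076] y [0.042 0.069] z [0.058 0.069 0.075]
True
[-1.8  0.8  8.6] [ 0.552  -0.1718  0.0774]
(1058, 'angle', np.float64(1.732), 'x0', np.float64(0.0018))
247 [ 0.5516 -0.1738  0.1069] 75.45617065805558
(783, 'angle', np.float64(1.727), 'x0', np.float64(0.0044))
195 [ 0.5452 -0.1739  0.1045] 75.28873002428779
35.0
```

View pics/s6.png

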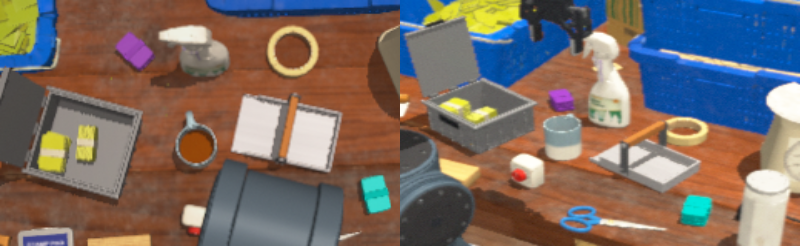

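```bash
python3 -c "
from h import *
workorder.job_done(); print(telemetry.get_state()['t'])"
```

```text
the job is handed in; nothing more can be done
the job is handed in; nothing more can be done
```

The job is done and handed in after about 35 s of robot time. The lid stands open, the tiles are in the case and the empty tray is back on the table.

- **Lid:** I pushed it open from inside. It measures 1.73 rad (about 99°) in both cameras and did not move while the tiles were poured.
- **Bundles:** I tipped the tray to 47° with its open end just above the case's mouth, turned 10° off the case's axis because of the arm's reach. The wrist force fell to about the empty tray's weight. The pictures show the tray empty and two bundles in the case.
- **Third bundle:** I never saw it directly. One visible bundle's top is at 70 mm, the height of two stacked, so the third should lie beneath it. All the tops are below the 90 mm rim.
- **Tray:** It lies flat, about 2–3 mm and less than 1° from where it stood.
- **Other things:** In the last pictures the bottle, mug, tape roll, jar and look-alike bundles look unmoved; I did not measure them. The arm partly hides the timer in the top view, but it shows in the scene view.

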